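# Re-clip a test coupon square on its locating pins

### The arm

A 7-joint arm with a two-finger parallel gripper is mounted at the origin on a cart in front of the work surface, level with it; the furniture and walls round the work are solid. World frame = base frame: x ahead of the robot, y to its left, z up, the work surface at z = 0. Lengths are in m, angles in rad, forces in N, time in s.
With the tool pointing down it reaches from about 0.4 to 0.9 m from the base axis. Payload 5.6 kg.
Tool frame: the origin (TCP) lies on the centre line of the jaws, within the pads' length; the fingertips stand 22 mm ahead of it and the grasp point (between the pads) lies 3 mm ahead of it; z points along the fingers, x is the direction in which the jaws open and shut, and the axes are right-handed (so a half turn about z gives the same grasp; the last joint's range is limited). The gripper opens to 92 mm and grips with 3 to 60 N. Pads are 20 mm wide; open, the fingers measure 128 mm over their backs; the gripper's body (75 mm by 189 mm) begins 69 mm behind the grasp point.
Start: joints at [1.251, 0.468, -0.012, 1.603, 0.006, 1.071, -0.056], TCP at [0.178, -0.625, 0.237] pointing down, gripper open.
Joint ranges: [-2.53, 2.53], [-0.31, 2.02], [-1.57, 1.55], [0.28, 2.44], [-1.29, 4.43], [0.15, 1.84], [-2.92, 2.92]. Speed limits (rad/s): [2.57, 2.57, 3.14, 3.14, 3.14, 3.14, 3.14].

### API

Orientations are given as a unit quaternion [x, y, z, w].
In Python, from workcell import arm gives the robot as it stands. The module is installed in compiled form; this text tells all that it offers.
- The arm moves only by the shell command python3 -m jog 'ROWS' [FORCE]. ROWS is JSON, one flat list of numbers, 7 for each row, row after row: the shift along the tool's x, y, z in mm, then the turn, a rotation vector about the tool's x, y, z in degrees, then the closure, from -1 (fully open) to 1 (shut). In form: [dx, dy, dz, rx, ry, rz, hand, dx, dy, dz, rx, ry, rz, hand, ...]. A call has 1 to 10 rows; each row is the pose to reach, as a shift and turn from the pose commanded when the call began, along the tool's axes at that moment; what a row does not reach only later rows make up. A row lasts 1/10 s, in which the tool goes at most 50 mm and 8.59 degrees, less where a joint would pass 70% of its speed; a pose out of reach is approached as far as the arm can. A call with a gripper value outside its range is refused whole. The fingers move at their own pace and stop on an object; FORCE is the grip in N (left out, the last holds). Time passes only in rows, so rows that repeat a pose let the fingers close. It gives the time, the measured TCP pose, the force and the opening at its end, in the units of the state.
- arm.get_state(): the state, without advancing time (a new reading comes with each control period).
- arm.camera(name): name is "scene" or "side" or "wrist"; returns a dict with "color" (420x560x3 uint8, red, green, blue), "range_z" (420x560 float32, m along the optical axis (not along the pixel's ray), 0 where there is no reading), "K" (3x3 intrinsics, pixels), "R" (3x3) and "t" (3): a world point X has camera coordinates R X + t. Camera axes: x right, y down, z forward; pixel columns grow to the right and rows downward; lengths in m; the calibration is good to about 2 mm. A picture is of the moment at which its call begins.
- arm.close_job(): hands the job in, once; it reports no verdict.
Trained networks look in a picture, given as the dict that the camera call returned (one of the last four; its "shot" number tells which), for a name from the list of things; names that differ only in an ending like _2 or _b are one class to them, and where a whole thing is asked for, a point or a joint stands for the part that bears it (a point fixed in the world has none). Each returns a list of dicts, best first, with "conf" (0 to 1); they miss things now and then, are a little off and sometimes report something else, mostly with a low value. They report only what shows in the picture. A call takes as long as a camera call. They do not tell look-alikes from the thing itself.
- arm.boxes_of(picture, target): "point" ([x, y, z] in m, in world coordinates, good to about 4 mm: the middle of the surface that is visible of it).
- arm.pinpoint(picture, target): "point" ([x, y, z] in m, in world coordinates, good to about 4 mm: a listed point, or the origin of a listed thing).
The state is a dict: "clock": time; "joint_pos": joint angles; "qd": joint speeds; "joint_torque": joint torques, N m; "tool_pos": TCP position; "ee_rot": TCP orientation; "wrist_force": force on the tool from outside, world axes, zero at the start; "wrist_torque": the same for the moment, N m; "finger_gap": finger opening in m.
Only numpy, scipy, OpenCV 4.12 (cv2) and the standard library are available. Lean on these libraries where they do the work, as an engineer would, in place of code of your own. Each camera call takes 0.05 s, during which the arm holds its last target.

### The job

The brass test coupon on the grey inspection stage has been clipped down crooked and off its locating pins. Swing the spring clip clear of the coupon by its black knob, about a quarter turn, move the coupon until it sits flat and square, snug against all three steel pins, then swing the clip back until its whole foot presses on top of the coupon, well in from the edge, and let go. Leave the end mill, the setting pin and the oil stone where they are.

Things in the scene. Friction and masses are not known exactly. Their poses are not given: they have to be found in the camera images.
- stage: grey inspection stage, a plate fixed to the bench for the episode. Origin on the bench surface, 15 mm in x and in y short of the seat; its z is up. In its own frame the plate reaches x -87 to 62 mm, y -131 to 94 mm, and its flat top is at z = 16 mm. Three steel locating pins (8 mm thick, 9 mm high above the top): two on the +x side at (41.5, -17) and (41.5, 47) mm, one on the +y end at (15, 69) mm. Touching all three puts the coupon on the seat.
- seat (a point): the point on the stage (axes as the stage's) where the coupon's centre lies when it is snug against all three pins: stage frame (15, 15, 22) mm. Seated, the coupon's axes run along the stage's axes.
- coupon_center (a point): centre (half-way up) of the brass test coupon, a loose flat block 45 (its x) x 100 (its y) x 12 (z) mm, 0.46 kg, with two short rows of dark dents on top nearer its +y end. Push it, or grip it across its 45 mm between the side pins. At the start it lies within 0.2 rad of square, 12 to 23 mm short of the two side pins (-x) and 7 to 25 mm short of the end pin (-y), under the clip's foot.
- clip_pivot (a point): centre of the clip's pivot screw at the height of the stage's top: stage frame (8, -105, 16) mm. The screw head and its boss are 18 mm wide and reach 23 mm above the stage's top.
- clip_swing (a joint): angle of the spring clip about its vertical pivot screw, rad, range -0.1 to 1.8. At 0 the clip points from the pivot along the stage's +y, over the seat; it grows counter-clockwise seen from above, so at 1.57 the clip points along the stage's -x, clear of the seat. It starts at 0.05 to 0.25 (on the coupon). It stays where it is left (friction about 2 N at the knob). The clip counts as clear above 0.8; swung back to about 0 the foot lies well inside the seated coupon.
- clip_knob (a point): mid-height of the upright round black knob on the clip, 12 mm thick and 27 mm high, standing 60 mm from the pivot; its middle is 30 mm and its top 44 mm above the stage's top, and it stands on the 14 mm wide rigid steel arm, whose upper face is 18 mm above the stage's top. Pinch it from above or push it sideways; about 15 N at the knob carries the foot up over the coupon's edge.
- clip_foot (a point): underside of the clip's foot, 95 mm from the pivot: a steel ski with both ends turned up, 40 mm along the swing direction, on a springy leaf at the end of the rigid arm, 6 mm thick. Free, it hangs 10 mm above the stage's top; the leaf bends up by itself to let it ride over the coupon's edge (12 mm high) and then presses on it with about 4 N.
- end_mill: grey fluted end mill, a rod 13 mm thick and 94 mm long, lying left of the stage: bystander.
- setting_pin: upright steel setting pin, 16 mm thick, 32 mm high, left of the stage: bystander.
- oil_stone: dark dressing stone 48 x 20 x 8 mm, lying in front of the stage: bystander.
There are look-alikes about, which are no part of the job. Of the things like the part that bears coupon_center, leave any that is blue, green or purple; of the rest the larger one is meant.

How it is judged:
On the way, in this order (a step that is already met when the one before it is completed fails the run):
1. the clip is swung clear of the coupon (beyond 0.8 rad) (value of joint clip_swing above 0.8 rad and contact force between clip_blade and coupon below 0.1 N), for 0.2 s.
2. with the clip still clear, the coupon lies flat on the seat, within 2.5 mm of the pins in both directions and square within 0.03 rad (value of joint clip_swing above 0.8 rad and x of coupon_center in the frame of seat between -0.0025 and 0.0025 m and y of coupon_center in the frame of seat between -0.0025 and 0.0025 m and z of coupon_center in the frame of seat below 0.002 m and angle between the y axis of coupon_center and the y axis of seat, either way round below 0.03 rad), for 0.2 s.
At the end, for the whole second after the job is handed in: The coupon lies flat on the stage within 2.5 mm of its seat against the three pins and square within 0.03 rad; the clip's foot presses on its top with more than 1 N, its middle at least 4 mm inside the coupon's near long edge; coupon and clip are at rest (x of coupon_center in the frame of seat between -0.0025 and 0.0025 m and y of coupon_center in the frame of seat between -0.0025 and 0.0025 m and z of coupon_center in the frame of seat below 0.002 m and angle between the y axis of coupon_center and the y axis of seat, either way round below 0.03 rad and x of clip_foot in the frame of coupon_center above -0.0185 m and contact force between clip_blade and coupon above 1 N and linear speed of coupon below 0.01 m/s and velocity of joint clip_swing between -0.05 and 0.05 rad/s); the robot touches nothing.
It fails at once if a bystander (end mill, setting pin or oil stone) is moved by more than 20 mm (distance of any of end_mill, setting_pin, oil_stone from where it was at the start of the episode above 0.02 m).
It also fails if it takes over 67 s, if anything falls off the work surface, if the arm or the gripper's body presses on something with over 40 N, if the wrist force passes 120 N, or if a joint passes its speed limit or range.

## Working session

There is one attempt and no reset: what is moved stays moved. The work goes in short steps, Python scripts to look and compute and a shell command to move; the robot and the scene stay as the last step left them, time stands still between calls to the robot, and variables do not carry over. Pictures are saved under pics/ and viewed, and the job is handed in when it is done.

```bash
mkdir -p pics
cat > h.py <<'E'
import numpy as np,cv2
from workcell import arm
from scipy.spatial.transform import Rotation as Ro
def save(p,n): cv2.imwrite('pics/'+n,p['color'][:,:,::-1])
def world(p,u,v,z=None):
    K,R,t=map(np.array,(p['K'],p['R'],p['t']))
    ray=np.linalg.inv(K)@np.array([u,v,1.])
    if z is None: return R.T@(ray*p['range_z'][int(v),int(u)]-t)
    C=-R.T@t; d=R.T@ray; return C+d*(z-C[2])/d[2]
def proj(p,X):
    c=np.array(p['K'])@(np.array(p['R'])@np.array(X)+p['t']); return c[:2]/c[2]
E
python3 - <<'E'
from h import *
s=arm.get_state();print(s)
for n in('scene','side','wrist'):
    p=arm.camera(n);save(p,n+'0.png')
    for t in('stage','coupon_center','clip_knob','clip_pivot','clip_foot','end_mill','setting_pin','oil_stone','seat'):
        try:
            print(n,t,[(np.round(d['point'],3),round(d['conf'],2)) for d in arm.pinpoint(p,t)])
        except Exception as e: print(t,e)
E
```

```text
{'clock': 0.0, 'joint_pos': array([ 1.25100407,  0.46836779, -0.01161949,  1.60366434,  0.00602294,
        1.071402  , -0.05628567]), 'qd': array([-0.00022293, -0.00053595,  0.00012675,  0.00117793, -0.00063304,
       -0.00140803, -0.0004011 ]), 'joint_torque': array([-7.54653902e-04, -5.20570707e+01, -1.31067401e-02, -2.43748677e+01,
       -5.66772348e-02,  1.71504042e-02,  1.63581612e-04]), 'tool_pos': array([ 0.17740812, -0.62472855,  0.23562958]), 'ee_rot': array([ 7.97887126e-01, -6.02806203e-01, -7.60543528e-04, -4.87845713e-04]), 'wrist_force': array([-0.10014541,  0.5406677 , -0.08850131]), 'wrist_torque': array([-0.0024303 , -0.02301213, -0.05724585]), 'finger_gap': 0.09162081327937992}
scene stage [(array([ 0.494,  0.054, -0.001]), 0.81)]
scene coupon_center [(array([ 0.428, -0.167,  0.01 ]), 0.98), (array([0.613, 0.25 , 0.006]), 0.82), (array([0.654, 0.126, 0.004]), 0.79), (array([0.338, 0.24 , 0.007]), 0.59), (array([0.489, 0.047, 0.02 ]), 0.56)]
scene clip_knob [(array([0.499, 0.013, 0.045]), 0.58)]
scene clip_pivot [(array([ 0.497, -0.045,  0.017]), 0.94)]
scene clip
[... 418 characters left out ...]
rray([0.612, 0.246, 0.005]), 0.76), (array([0.489, 0.051, 0.023]), 0.74), (array([0.652, 0.124, 0.006]), 0.69)]
side clip_knob [(array([0.497, 0.01 , 0.046]), 0.54)]
side clip_pivot [(array([ 0.492, -0.043,  0.018]), 0.72)]
side clip_foot [(array([0.492, 0.047, 0.028]), 0.38)]
side end_mill [(array([ 0.478,  0.237, -0.001]), 0.59)]
side setting_pin [(array([ 0.524,  0.175, -0.   ]), 0.65)]
side oil_stone [(array([0.367, 0.046, 0.002]), 0.5)]
side seat [(array([0.513, 0.073, 0.019]), 0.92), (array([0.37 , 0.049, 0.   ]), 0.57)]
wrist stage []
wrist coupon_center []
wrist clip_knob []
wrist clip_pivot []
wrist clip_foot []
wrist end_mill []
wrist setting_pin []
wrist oil_stone []
wrist seat []
```

View pics/scene0.png

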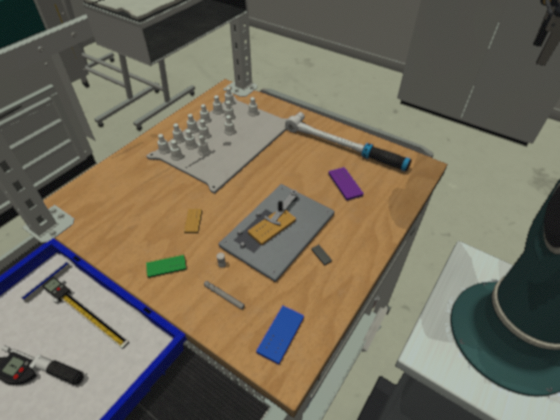

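View pics/side0.png

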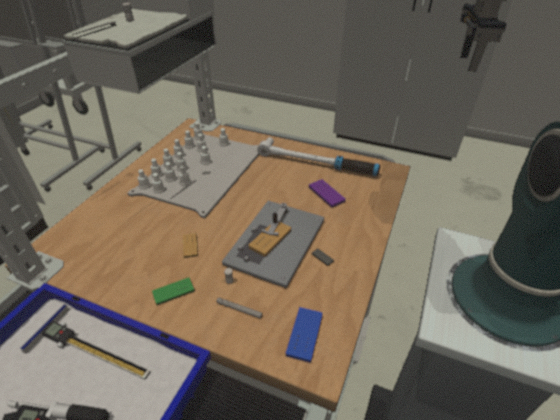

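Candidates in the scene picture are brass on the stage (272,228), small brass (193,220), green (166,266), blue (281,334) and purple (345,183). I choose the larger brass one, on the stage. Next I'll crop it and fit the stage and coupon.

```bash
cat >> h.py <<'E'
def cloud(p):
    K,R,t=map(np.array,(p['K'],p['R'],p['t']))
    v,u=np.mgrid[:420,:560]; d=p['range_z']
    c=np.stack([(u-K[0,2])/K[0,0]*d,(v-K[1,2])/K[1,1]*d,d],-1)
    X=(c-t)@R; X[d==0]=np.nan; return X
E
python3 - <<'E'
from h import *
for n in('scene','side'):
    p=arm.camera(n); X=cloud(p)
    c=p['color'][175:290,210:345,::-1]; cv2.imwrite(f'pics/{n}crop.png',cv2.resize(c,None,fx=5.5,fy=5.2,interpolation=cv2.INTER_CUBIC))
    box=(X[...,0]>.36)&(X[...,0]<.64)&(X[...,1]>-.12)&(X[...,1]<.22)
    for lo,hi in((.011,.06),(.011,.0205),(.024,.032)):
        m=box&(X[...,2]>lo)&(X[...,2]<hi)
        m=m.astype(np.uint8); k,l,st,_=cv2.connectedComponentsWithStats(m); i=1+np.argmax(st[1:,4]); 
        P=X[l==i]; r=cv2.minAreaRect((P[:,:2]*1000).astype(np.float32)); print(n,lo,len(P),r,np.median(P[:,2]))
    # brass colour
    h=cv2.cvtColor(p['color'],cv2.COLOR_RGB2HSV)
    m=box&(h[...,0]>10)&(h[...,0]<30)&(h[...,1]>110)&(X[...,2]>.022)&(X[...,2]<.034)
    P=X[m];print('brass',len(P),cv2.minAreaRect((P[:,:2]*1000).astype(np.float32)),P.mean(0))
E
```

```text
scene 0.011 5620 ((480.2023010253906, 40.777122497558594), (227.1514434814453, 150.6618194580078), 88.40579223632812) 0.01584203833074882
scene 0.011 4570 ((480.2023010253906, 40.777122497558594), (227.1514434814453, 150.6618194580078), 88.40579223632812) 0.015474560337681572
scene 0.024 690 ((488.3177795410156, 51.8619499206543), (100.94221496582031, 46.667415618896484), 78.79153442382812) 0.027475512849737163
brass 662 ((488.38970947265625, 52.22489547729492), (100.20222473144531, 46.667415618896484), 78.79153442382812) [0.48642886 0.05998122 0.02722198]
side 0.011 4927 ((480.835693359375, 40.862464904785156), (226.5889892578125, 151.234130859375), 88.20222473144531) 0.016737037617180813
side 0.011 3996 ((480.835693359375, 40.862464904785156), (226.5889892578125, 151.234130859375), 88.20222473144531) 0.016406468388910946
side 0.024 584 ((488.89947509765625, 51.492889404296875), (101.5931625366211, 45.958763122558594), 77.37214660644531) 0.028415627723856814
brass 545 ((488.7510986328125, 53.322059631347656), (98.08609008789062, 44.863670349121094), 77.37919616699219) [0.48711442 0.06364658 0.02814009]
```

View pics/scenecrop.png

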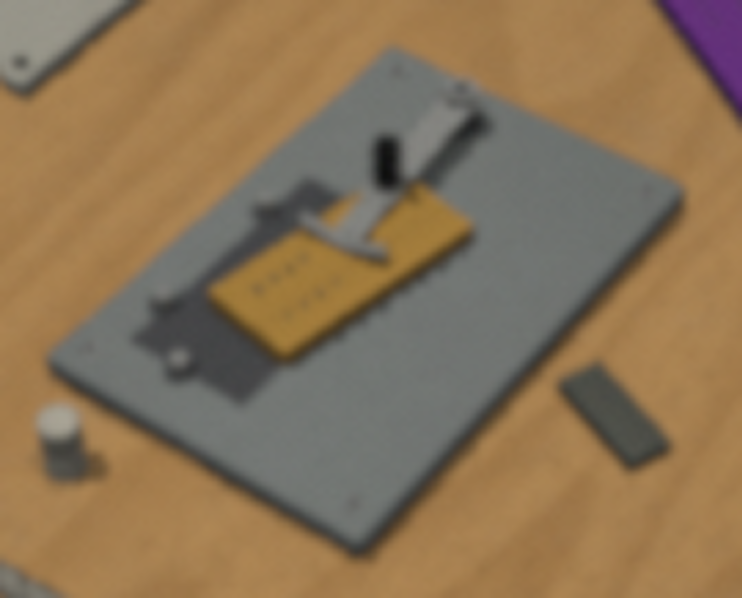

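View pics/sidecrop.png

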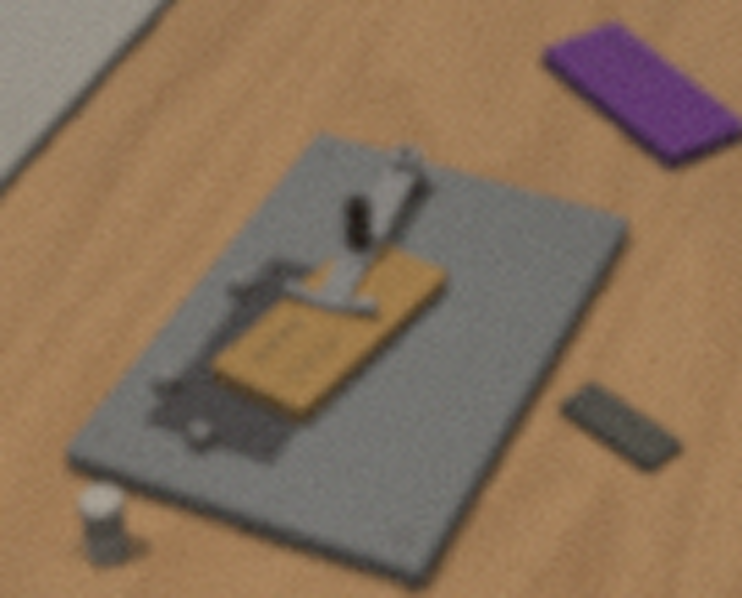

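The crop confirms the brass coupon under the clip, with the dark seat patch and the three pins behind it. I'll move over the stage for a wrist view.

```bash
cat >> h.py <<'E'
def go(xyz,yaw):
    "rows for TCP world target (m), tool x-axis yaw deg, tool down; from measured pose"
    s=arm.get_state(); R=Ro.from_quat(s['ee_rot'])
    d=R.inv().apply(np.array(xyz)-s['tool_pos'])*1000
    c,n=np.cos(np.radians(yaw)),np.sin(np.radians(yaw))
    T=Ro.from_matrix(np.array([[c,n,0],[n,-c,0],[0,0,-1.]]))
    return np.round(np.r_[d,(R.inv()*T).as_rotvec(degrees=True)],1).tolist()
E
python3 -c "
from h import *
print(go((.40,-.33,.30),-40)); print(go((.44,.0,.30),-1.7))"
```

```text
[-223.3, -294.6, -63.4, 0.0, -0.0, -34.1]
[-529.8, -423.3, -63.5, 0.0, -0.0, -72.4]
```

```bash
python3 -m jog '[-30,-40,-30,0,0,-5,-1, -60,-80,-60,0,0,-10,-1, -90,-120,-63,0,0,-14,-1, -120,-160,-63,0,0,-19,-1, -150,-200,-63,0,0,-24,-1, -180,-240,-63,0,0,-29,-1, -223,-295,-63,0,0,-34,-1, -255,-310,-63,0,0,-38,-1, -290,-325,-63,0,0,-43,-1, -325,-340,-63,0,0,-47,-1]'
python3 -m jog '[-35,-15,0,0,0,-4,-1, -70,-30,0,0,0,-8,-1, -105,-45,0,0,0,-13,-1, -140,-60,0,0,0,-18,-1, -175,-75,0,0,0,-22,-1, -205,-83,0,0,0,-25,-1, -205,-83,0,0,0,-25,-1, -205,-83,0,0,0,-25,-1,-205,-83,0,0,0,-25,-1]'
python3 - <<'E'
from h import *
p=arm.camera('wrist');save(p,'w1.png');print(-p['R'].T@p['t'],p['R'])
for t in('stage','seat','coupon_center','clip_knob','clip_pivot','clip_foot'):
    print(t,[(np.round(d['point'],4),round(d['conf'],2)) for d in arm.pinpoint(p,t)])
print(arm.get_state()['wrist_force'],arm.get_state()['tool_pos'])
E
```

```text
clock: 2.6
tool_pos: [0.4166, -0.2171, 0.2998]
ee_rot: [0.973, -0.232, 0.0, -0.0]
wrist_force: [0.2, 0.4, 0.0]
finger_gap: 0.0919
clock: 3.5
tool_pos: [0.2721, -0.0528, 0.3003]
ee_rot: [1.0, -0.019, 0.001, 0.0]
wrist_force: [-0.3, -0.2, 0.0]
finger_gap: 0.0919
[0.27411274 0.01758226 0.44784653] [[ 0.9992901  -0.03763815  0.00163431]
 [-0.03686017 -0.96782694  0.24890228]
 [-0.00778649 -0.24878583 -0.96852722]]
stage [(array([0.4946, 0.0585, 0.0007]), 0.97)]
seat [(array([0.509 , 0.0738, 0.0233]), 0.67)]
coupon_center [(array([0.4898, 0.0481, 0.0214]), 0.91), (array([ 0.4316, -0.1682,  0.0063]), 0.64)]
clip_knob [(array([0.4919, 0.0199, 0.0484]), 0.85)]
clip_pivot [(array([ 0.4937, -0.0474,  0.0161]), 0.68)]
clip_foot [(array([0.4899, 0.0426, 0.0271]), 0.9)]
[-0.83462623  0.26966211  0.40561143] [ 0.27146951 -0.05253965  0.29968577]
```

View pics/w1.png

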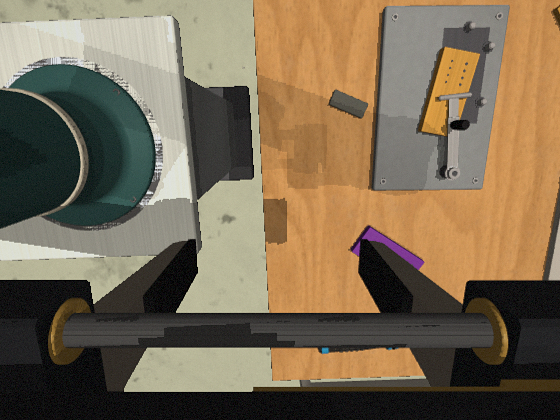

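I mixed the tool axes in the second call, so the tool stopped short at x=0.27, which is harmless. The wrist view shows the stage at (440,100), the knob at (459,125) and the pivot at (452,173). I'll centre over it.

```bash
python3 -c "
from h import *
print(go((.48,-.03,.28),-1.7))"
```

```text
[207.5, -30.4, 19.7, 0.0, -0.0, -0.5]
```

```bash
python3 -m jog '[40,-6,4,0,0,0,-1, 80,-12,8,0,0,0,-1, 120,-18,12,0,0,0,-1, 160,-24,16,0,0,0,-1, 207,-30,20,0,0,-0.5,-1, 207,-30,20,0,0,-0.5,-1,207,-30,20,0,0,-0.5,-1,207,-30,20,0,0,-0.5,-1]'
python3 - <<'E'
from h import *
p=arm.camera('wrist');save(p,'w2.png')
for t in('stage','seat','coupon_center','clip_knob','clip_pivot','clip_foot'):
    print(t,[(np.round(d['point'],4),round(d['conf'],2)) for d in arm.pinpoint(p,t)])
X=cloud(p)
box=(X[...,0]>.36)&(X[...,0]<.64)&(X[...,1]>-.12)&(X[...,1]<.22)
for lo,hi in((.009,.07),(.024,.032),(.05,.07)):
    m=(box&(X[...,2]>lo)&(X[...,2]<hi)).astype(np.uint8); k,l,st,_=cv2.connectedComponentsWithStats(m); i=1+np.argmax(st[1:,4])
    P=X[l==i]; print(lo,len(P),cv2.minAreaRect((P[:,:2]*1000).astype(np.float32)),np.median(P[:,2]))
np.save('X2.npy',X)
E
```

```text
clock: 4.65
tool_pos: [0.4783, -0.0302, 0.2796]
ee_rot: [1.0, -0.014, -0.0, 0.0]
wrist_force: [-0.4, 0.8, 0.1]
finger_gap: 0.0918
stage [(array([4.964e-01, 5.790e-02, 4.000e-04]), 0.94)]
seat [(array([0.5099, 0.0737, 0.0203]), 0.98)]
coupon_center [(array([0.6486, 0.1236, 0.0054]), 0.98), (array([0.488 , 0.0501, 0.0216]), 0.68), (array([ 0.4342, -0.1674,  0.0044]), 0.57)]
clip_knob [(array([0.4922, 0.0179, 0.0475]), 0.72)]
clip_pivot [(array([ 0.495 , -0.05  ,  0.0151]), 0.68)]
clip_foot [(array([0.4869, 0.0448, 0.0276]), 0.72)]
0.009 22620 ((479.97772216796875, 41.143089294433594), (225.07022094726562, 150.293212890625), 88.37955474853516) 0.01581100382036681
0.024 2531 ((488.35980224609375, 51.59622573852539), (99.98592376708984, 44.81938171386719), 77.66966247558594) 0.027562349545796585
0.05 88 ((493.49053955078125, 13.988834381103516), (11.00899887084961, 10.212726593017578), 88.29173278808594) 0.05926900881485044
```

View pics/w2.png

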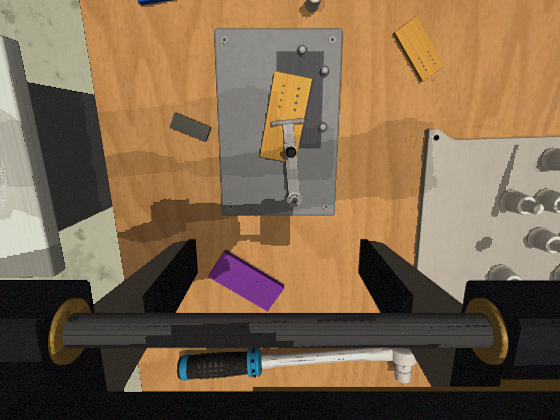

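Stage fit is 225x150 mm with yaw -1.65° and seat about (508.4, 73.8). The coupon is 20 and 22 mm short with yaw -12°. The knob at (493.5, 14.0) is 60 mm from the pivot at (498, -46), giving a swing of about 0.10. All of this agrees with the text, so I'll go pinch the knob.

```bash
python3 -c "
from h import *
print(go((.4935,.014,.12),-1.7)); print(go((.4935,.014,.0605),-1.7));print(arm.get_state()['joint_pos'])"
```

```text
[13.0, -44.9, 160.1, 0.1, -0.1, 0.0]
[12.9, -45.0, 219.6, 0.1, -0.1, 0.0]
[ 0.58634589  0.19547524 -0.66150282  1.9237125   0.13815888  1.06594682
 -0.16197324]
```

```bash
python3 -m jog '[5,-20,40,0,0,0,-1, 13,-45,80,0,0,0,-1, 13,-45,120,0,0,0,-1, 13,-45,160,0,0,0,-0.3, 13,-45,180,0,0,0,-0.3, 13,-45,200,0,0,0,-0.3, 13,-45,219,0,0,0,-0.3, 13,-45,219,0,0,0,-0.3,13,-45,219,0,0,0,-0.3]' 30
python3 - <<'E'
from h import *
for n in('wrist','scene'):
    p=arm.camera(n);save(p,n+'3.png')
print(go((.4935,.014,.0605),-1.7))
E
```

```text
clock: 5.9
tool_pos: [0.4937, 0.0146, 0.0609]
ee_rot: [1.0, -0.014, -0.0, -0.0]
wrist_force: [-0.6, -0.2, 0.5]
finger_gap: 0.0596
[-0.9, 0.5, 1.2, 0.0, -0.1, 0.1]
```

View pics/wrist3.png

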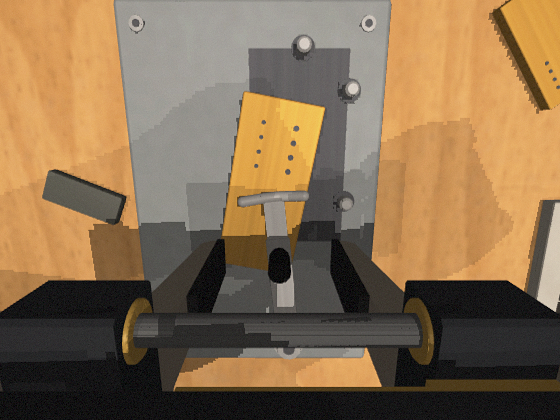

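The knob at (279,264) stands between the open jaws. Closing.

```bash
python3 -m jog '[0,0,0,0,0,0,1,0,0,0,0,0,0,1,0,0,0,0,0,0,1,0,0,0,0,0,0,1,0,0,0,0,0,0,1,0,0,0,0,0,0,1]' 30
python3 - <<'E'
from h import *
s=arm.get_state();print(s['tool_pos'],s['wrist_force'])
piv=np.array([.498,-.046]);k=s['tool_pos'][:2];v=k-piv;print(np.hypot(*v))
ph0=np.arctan2(-v[0],v[1]);r=.0602
for a in range(5,90,5):
    ph=ph0+np.radians(a);q=piv+r*np.array([-np.sin(ph),np.cos(ph)])
    print(a,go((*q,s['tool_pos'][2]),-1.65+a*.6))
E
```

```text
clock: 6.6
tool_pos: [0.4935, 0.0144, 0.0605]
ee_rot: [1.0, -0.014, -0.0, 0.0]
wrist_force: [-0.0, 0.1, -0.3]
finger_gap: 0.0137
[0.49354825 0.01444533 0.06054903] [-0.04638306  0.08379635 -0.31442255]
0.060609039251416245
5 [-5.2, 1.2, 0.0, 0.0, 0.0, -3.0]
10 [-10.3, 2.4, 0.0, 0.0, 0.0, -6.0]
15 [-15.2, 4.0, 0.0, 0.0, 0.0, -9.0]
20 [-20.1, 6.1, 0.0, 0.0, 0.0, -12.0]
25 [-24.7, 8.6, 0.0, 0.0, 0.0, -15.0]
30 [-29.1, 11.5, 0.0, 0.0, 0.0, -18.0]
35 [-33.2, 14.8, 0.0, 0.0, 0.0, -21.0]
40 [-37.0, 18.4, 0.0, 0.0, 0.0, -24.0]
45 [-40.5, 22.3, 0.0, 0.0, 0.0, -27.0]
50 [-43.6, 26.5, 0.0, 0.0, 0.0, -30.0]
55 [-46.4, 31.0, 0.0, 0.0, 0.0, -33.0]
60 [-48.7, 35.7, 0.0, 0.0, 0.0, -36.0]
65 [-50.7, 40.6, 0.0, 0.0, 0.0, -39.0]
70 [-52.2, 45.6, 0.0, 0.0, 0.0, -42.0]
75 [-53.2, 50.7, 0.0, 0.0, 0.0, -45.0]
80 [-53.9, 55.9, 0.0, -0.0, 0.0, -48.0]
85 [-54.0, 61.2, 0.0, -0.0, 0.0, -51.0]
```

```bash
python3 -m jog '[-5.2,1.1,0,0,0,-3,1, -10.3,2.4,0,0,0,-6,1, -15.2,4,0,0,0,-9,1, -20.1,6.1,0,0,0,-12,1, -24.7,8.6,0,0,0,-15,1, -29.1,11.5,0,0,0,-18,1, -33.2,14.8,0,0,0,-21,1, -37,18.4,0,0,0,-24,1, -40.5,22.3,0,0,0,-27,1, -43.6,26.5,0,0,0,-30,1]'
python3 - <<'E'
from h import *
p=arm.camera('wrist');save(p,'w4.png')
s=arm.get_state();print(s['tool_pos'],s['wrist_force'],s['finger_gap'])
piv=np.array([.498,-.046]);k=s['tool_pos'][:2];v=k-piv;print(np.hypot(*v))
ph0=np.arctan2(-v[0],v[1]);print(np.degrees(ph0));r=.0602
for a in range(55,85,5):
    ph=np.radians(4.3+a);q=piv+r*np.array([-np.sin(ph),np.cos(ph)])
    print(a,go((*q,.0605),-1.65+a*.6))
E
```

```text
clock: 7.6
tool_pos: [0.4503, -0.008, 0.0606]
ee_rot: [0.969, 0.248, 0.002, -0.002]
wrist_force: [1.4, 5.2, -4.5]
finger_gap: 0.0111
[ 0.44961284 -0.00879738  0.06053406] [1.91018008 5.55355554 0.37268031] 0.010961755851225632
0.061035662189690004
52.445006203630335
55 [-6.1, 4.0, 0.0, -0.1, -0.2, -2.6]
60 [-10.5, 6.9, -0.0, -0.1, -0.2, -5.6]
65 [-14.6, 10.1, -0.0, -0.1, -0.2, -8.6]
70 [-18.4, 13.7, -0.1, -0.1, -0.2, -11.6]
75 [-22.0, 17.6, -0.1, -0.1, -0.2, -14.6]
80 [-25.1, 21.8, -0.1, -0.1, -0.2, -17.6]
```

View pics/w4.png

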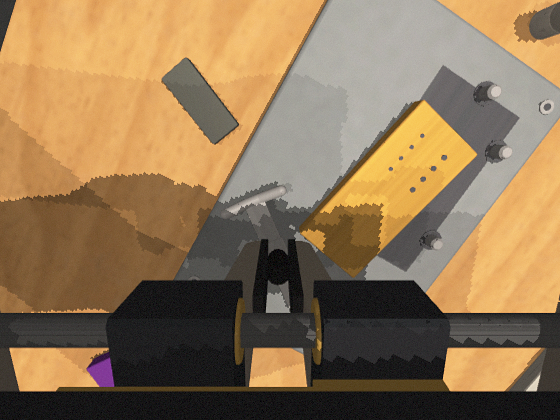

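The foot (255,200) is off the coupon and the knob is still held. I'll continue the swing and then release.

```bash
python3 -m jog '[-6,4,0,0,0,-2.6,1, -10.5,6.9,0,0,0,-5.6,1, -14.6,10.1,0,0,0,-8.6,1, -18.4,13.7,0,0,0,-11.6,1, -22,17.6,0,0,0,-14.6,1, -25,21.8,0,0,0,-17.6,1,-25,21.8,0,0,0,-17.6,1]'
python3 -m jog '[0,0,0,0,0,0,0.2,0,0,0,0,0,0,0.2,0,0,0,0,0,0,0.2, 0,0,-40,0,0,0,0.2,0,0,-80,0,0,0,0,0,0,-90,0,0,0,-1]'
python3 - <<'E'
from h import *
print(go((.48,-.03,.20),-7),go((.48,-.03,.20),-1.65))
E
```

```text
clock: 8.35
tool_pos: [0.4379, -0.0401, 0.0606]
ee_rot: [0.92, 0.392, 0.001, -0.001]
wrist_force: [-0.5, 4.9, 0.5]
finger_gap: 0.011
clock: 8.95
tool_pos: [0.4395, -0.0419, 0.1536]
ee_rot: [0.921, 0.39, 0.002, 0.002]
wrist_force: [0.4, -0.0, -0.7]
finger_gap: 0.0506
[36.8, 21.0, -46.2, 0.2, -0.2, 52.9] [36.8, 21.0, -46.2, 0.2, -0.2, 47.6]
```

```bash
python3 -m jog '[5,3,-8,0,0,8,-1,10,6,-16,0,0,16,-1,16,9,-24,0,0,24,-1,22,12,-32,0,0,32,-1,28,16,-40,0,0,40,-1,37,21,-46,0,0,48,-1,37,21,-46,0,0,48,-1,37,21,-46,0,0,48,-1,37,21,-46,0,0,48,-1]'
python3 - <<'E'
from h import *
p=arm.camera('wrist');save(p,'w5.png')
X=cloud(p)
box=(X[...,0]>.36)&(X[...,0]<.64)&(X[...,1]>-.12)&(X[...,1]<.22)
for lo,hi in((.009,.07),(.0245,.031),(.05,.07)):
    m=(box&(X[...,2]>lo)&(X[...,2]<hi)).astype(np.uint8); k,l,st,_=cv2.connectedComponentsWithStats(m); i=1+np.argmax(st[1:,4])
    P=X[l==i]; print(lo,len(P),cv2.minAreaRect((P[:,:2]*1000).astype(np.float32)),np.median(P[:,2]))
for t in('stage','seat','coupon_center','clip_knob','clip_pivot','clip_foot'):
    print(t,[(np.round(d['point'],4),round(d['conf'],2)) for d in arm.pinpoint(p,t)])
# pin tops z~25mm
m=(box&(X[...,2]>.021)&(X[...,2]<.03)).astype(np.uint8); k,l,st,_=cv2.connectedComponentsWithStats(m)
for i in range(1,k):
    if st[i,4]>15: P=X[l==i]; print(st[i,4],P.mean(0)*1000)
E
```

```text
clock: 9.85
tool_pos: [0.4774, -0.03, 0.1958]
ee_rot: [1.0, -0.017, -0.001, 0.0]
wrist_force: [0.9, 0.9, -0.2]
finger_gap: 0.0919
0.009 35785 ((478.7141418457031, 41.37052917480469), (224.8651885986328, 153.15463256835938), 88.20972442626953) 0.015837964381362077
0.0245 5243 ((488.4716491699219, 51.52878189086914), (100.0286865234375, 45.0208625793457), 77.6915054321289) 0.027582513188666773
0.05 147 ((438.3498840332031, -40.213321685791016), (11.378969192504883, 11.398205757141113), 67.48736572265625) 0.05909755854112708
stage []
seat [(array([0.5081, 0.0733, 0.0201]), 0.8)]
coupon_center [(array([0.6534, 0.1265, 0.0028]), 0.93), (array([0.4886, 0.0493, 0.0223]), 0.82), (array([ 0.4331, -0.166 ,  0.0072]), 0.65), (array([ 0.403 , -0.0418,  0.0233]), 0.27)]
clip_knob [(array([ 0.4375, -0.0397,  0.0461]), 0.67)]
clip_pivot [(array([ 0.4926, -0.0463,  0.0168]), 0.8)]
clip_foot [(array([ 0.4013, -0.0421,  0.0258]), 0.78)]
76 [509.83599457 126.98504052  24.48104876]
68 [535.43426105 104.29698082  24.57272332]
5241 [488.83488911  53.49033732  27.55838786]
56 [533.58769007  40.85466095  24.63646238]
20 [498.26134486 -38.53469381  24.22867552]
```

View pics/w5.png

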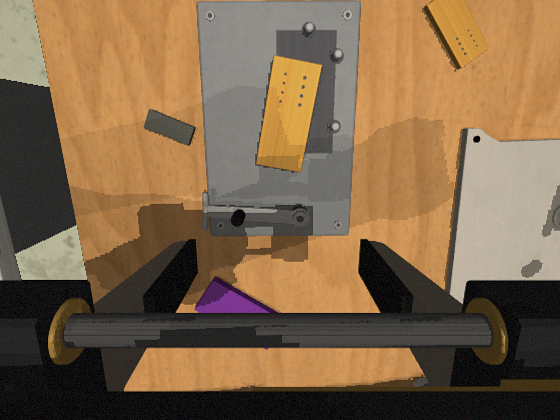

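The clip is clear: its knob at (238,217) points along -x, swing about 1.5. The coupon at (290,113) is at (488.5, 51.5) with yaw -12.3°. I'll grip it 14 mm towards +y from centre, so the finger clears the lower side pin.

```bash
python3 -c "
from h import *
print(go((.4915,.0652,.10),-12.3)); print(go((.4915,.0652,.041),-12.3))"
```

```text
[9.9, -95.6, 96.4, 0.0, 0.0, 10.3]
[9.9, -95.6, 155.4, 0.0, 0.0, 10.3]
```

```bash
python3 -m jog '[5,-40,20,0,0,5,-0.24,10,-80,50,0,0,10.3,-0.24,10,-95.5,80,0,0,10.3,-0.24,10,-95.5,96,0,0,10.3,-0.24,10,-95.5,96,0,0,10.3,-0.24,10,-95.5,96,0,0,10.3,-0.24]' 25
python3 - <<'E'
from h import *
p=arm.camera('wrist');save(p,'w6.png')
X=cloud(p)
box=(X[...,0]>.4)&(X[...,0]<.6)&(X[...,1]>-.02)&(X[...,1]<.15)
P=X[box&(X[...,2]>.0245)&(X[...,2]<.031)]; print(cv2.minAreaRect((P[:,:2]*1000).astype(np.float32)))
print(go((.4915,.0652,.041),-12.3))
E
```

```text
clock: 10.8
tool_pos: [0.4919, 0.0652, 0.1008]
ee_rot: [0.994, -0.108, -0.0, -0.0]
wrist_force: [0.7, 0.4, 0.2]
finger_gap: 0.057
((482.8006591796875, 41.848854064941406), (182.53663635253906, 72.98401641845703), 59.41600799560547)
[-1.0, 0.0, 60.3, -0.0, -0.1, -0.1]
```

View pics/w6.png

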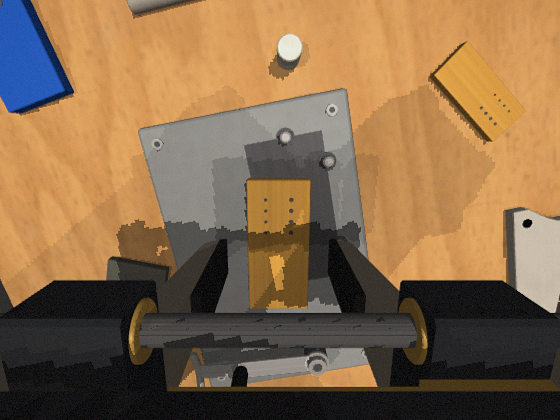

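The coupon (278,240) lies aligned between the jaws. Descending and gripping.

```bash
python3 -m jog '[0,0,20,0,0,0,-0.24,0,0,40,0,0,0,-0.24,0,0,52,0,0,0,-0.24,0,0,59.5,0,0,0,-0.24,0,0,59.5,0,0,0,-0.24]' 25
python3 -m jog '[0,0,0,0,0,0,1,0,0,0,0,0,0,1,0,0,0,0,0,0,1,0,0,0,0,0,0,1,0,0,0,0,0,0,1]' 25
python3 - <<'E'
from h import *
s=arm.get_state();t=s['tool_pos'];print(t,s['wrist_force'])
# square about coupon centre; coupon centre est now
y=-12.3;c0=t[:2]-.014*np.array([-np.sin(np.radians(y)),np.cos(np.radians(y))]);print(c0)
yw=-1.65;u=np.array([-np.sin(np.radians(yw)),np.cos(np.radians(yw))]);x=np.array([u[1],-u[0]])
for n,c in(('square',c0),('preseat',np.array([.5084,.0738])-.005*x-.005*u),('seat',np.array([.5084,.0738])),):
    print(n,go((*(c+.014*u),t[2]),yw))
E
```

```text
clock: 11.35
tool_pos: [0.4918, 0.065, 0.0409]
ee_rot: [0.994, -0.108, -0.0, 0.0]
wrist_force: [1.0, 0.4, -0.5]
finger_gap: 0.0569
clock: 11.85
tool_pos: [0.4924, 0.0654, 0.0418]
ee_rot: [0.994, -0.108, 0.001, -0.0]
wrist_force: [-0.4, -0.2, 5.9]
finger_gap: 0.0445
[0.49239848 0.06538857 0.04177982] [-0.4262176  -0.20624058  5.93979584]
[0.48941605 0.05170993]
square [-2.6, 0.2, -0.0, -0.0, -0.1, -10.7]
preseat [7.2, -19.6, 0.0, -0.0, -0.1, -10.7]
seat [11.2, -25.4, 0.0, -0.0, -0.1, -10.7]
```

```bash
python3 -m jog '[-1,0,0,0,0,-4,1,-2,0,0,0,0,-8,1,-2.6,0,0,0,0,-10.7,1,0,-6,0,0,0,-10.7,1,3,-12,0,0,0,-10.7,1,7,-19.5,0,0,0,-10.7,1,7,-19.5,0,0,0,-10.7,1]'
python3 - <<'E'
from h import *
p=arm.camera('wrist');save(p,'w7.png')
s=arm.get_state();print(s['tool_pos'],s['wrist_force'],s['finger_gap'],go((*s['tool_pos'],),-1.65))
E
```

```text
clock: 12.55
tool_pos: [0.5019, 0.0802, 0.0416]
ee_rot: [1.0, -0.015, -0.001, 0.003]
wrist_force: [-3.1, -5.7, 13.1]
finger_gap: 0.0445
[0.50188331 0.08019985 0.041545  ] [-4.47442337 -5.54397731 11.63525575] 0.04467053916673789 [0.0, 0.0, 0.0, 0.3, 0.1, -0.1]
```

View pics/w7.png

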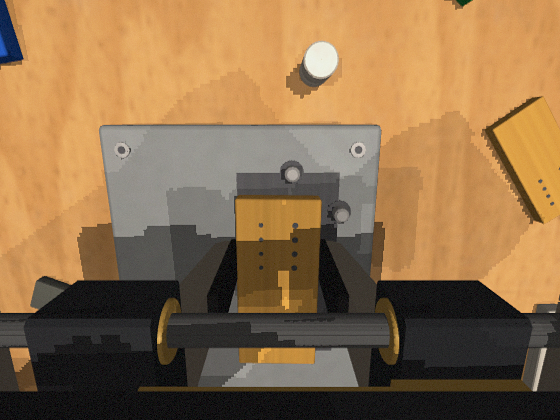

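The coupon (278,280) is square, about 6 mm short of the pins, with a downward press. I'll ease up 1 mm, then slide to +x against the side pins.

```bash
python3 -m jog '[0,0,-1,0,0,0,1,2,0,-1,0,0,0,1,4,0,-1,0,0,0,1,6,0,-1,0,0,0,1,8,0,-1,0,0,0,1,8,0,-1,0,0,0,1]'
python3 -c "
from h import *
print(go((.5088,.0878,.0415),-1.65))"
```

```text
clock: 13.2
tool_pos: [0.5096, 0.0829, 0.0417]
ee_rot: [1.0, -0.014, -0.001, 0.0]
wrist_force: [-5.7, -0.4, 1.0]
finger_gap: 0.0447
[-0.9, -4.9, 0.2, 0.0, 0.2, 0.0]
```

```bash
python3 -m jog '[1,-2,0,0,0,0,1,2,-4,0,0,0,0,1,2,-6,0,0,0,0,1,2,-8,0,0,0,0,1,2,-8,0,0,0,0,1]'
python3 -c "
from h import *
p=arm.camera('wrist');save(p,'w8.png')
print(go((.5088,.0878,.0415),-1.65))"
```

```text
clock: 13.7
tool_pos: [0.5098, 0.0838, 0.0415]
ee_rot: [1.0, -0.016, -0.004, 0.006]
wrist_force: [-9.2, -14.4, 13.3]
finger_gap: 0.0446
[-1.2, -3.9, -0.0, 0.7, 0.5, -0.1]
```

View pics/w8.png

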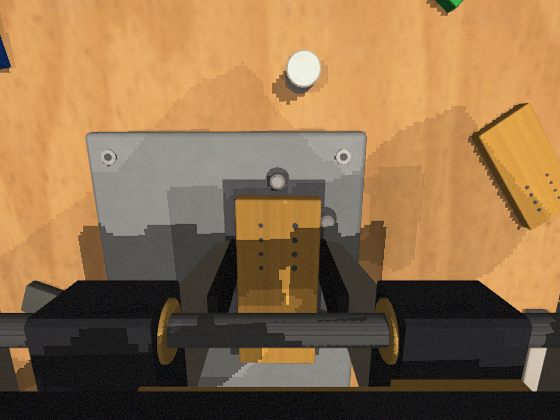

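The side pins are touched, but about 4 mm remains at the end pin and friction is holding the coupon. I'll relieve x and z and push y again.

```bash
python3 -m jog '[-2,0,-2,0,0,0,1,-2,0,-2,0,0,0,1,-2,-2,-2,0,0,0,1,-2,-3,-2,0,0,0,1,-2,-3,-2,0,0,0,1]'
python3 -c "
from h import *
p=arm.camera('wrist');save(p,'w9.png')
print(go((.5088,.0878,.0415),-1.65))"
```

```text
clock: 14.25
tool_pos: [0.5097, 0.0886, 0.0432]
ee_rot: [1.0, -0.015, -0.002, 0.004]
wrist_force: [-4.6, -11.4, 0.4]
finger_gap: 0.0446
[-0.9, 0.9, 1.7, 0.5, 0.3, -0.1]
```

View pics/w9.png

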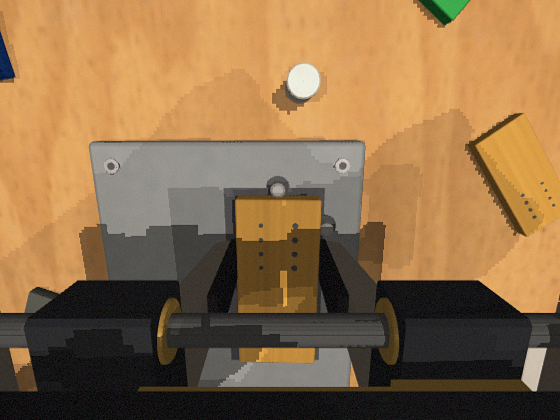

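The coupon now touches the end pin (277,190). Lowering and releasing.

```bash
python3 -m jog '[0,0,1.5,0,0,0,1,0,0,1.5,0,0,0,-0.24,0,0,1.5,0,0,0,-0.24,0,0,1.5,0,0,0,-0.24,0,0,1.5,0,0,0,-0.24]'
python3 -c "
from h import *
print(go((.48,-.02,.20),-1.65))"
```

```text
clock: 14.8
tool_pos: [0.5121, 0.0947, 0.043]
ee_rot: [1.0, -0.014, 0.001, -0.001]
wrist_force: [-1.3, 0.4, -0.0]
finger_gap: 0.0571
[-28.6, 115.3, -157.2, -0.1, -0.1, 0.1]
```

```bash
python3 -m jog '[0,0,-15,0,0,0,-0.24,0,0,-40,0,0,0,-0.24,0,0,-80,0,0,0,-0.24,-10,40,-110,0,0,0,-0.24,-20,80,-140,0,0,0,-1,-28,115,-157,0,0,0,-1,-28,115,-157,0,0,0,-1,-28,115,-157,0,0,0,-1]'
cat >> h.py <<'E'
def check(p):
    X=cloud(p)
    box=(X[...,0]>.36)&(X[...,0]<.64)&(X[...,1]>-.12)&(X[...,1]<.22)
    m=(box&(X[...,2]>.021)&(X[...,2]<.0262)).astype(np.uint8); k,l,st,_=cv2.connectedComponentsWithStats(m)
    for i in range(1,k):
        if st[i,4]>25: P=X[l==i]; print('z24 blob',st[i,4],np.round(P.mean(0)*1000,1))
    h=cv2.cvtColor(p['color'],cv2.COLOR_RGB2HSV)
    m=(box&(h[...,1]>110)&(X[...,2]>.0235)&(X[...,2]<.033)).astype(np.uint8); k,l,st,_=cv2.connectedComponentsWithStats(m); i=1+np.argmax(st[1:,4])
    P=X[l==i]; (c,w,a)=cv2.minAreaRect((P[:,:2]*1000).astype(np.float32)); print('coupon',c,w,a,np.median(P[:,2]))
    yw=np.radians(-1.65);R=np.array([[np.cos(yw),-np.sin(yw)],[np.sin(yw),np.cos(yw)]])
    print('in seat frame', R.T@(np.array(c)-[508.4,73.8]))
E
python3 -c "
from h import *
p=arm.camera('wrist');save(p,'w10.png');check(p)"
```

```text
clock: 15.6
tool_pos: [0.4802, -0.0211, 0.2008]
ee_rot: [1.0, -0.015, 0.001, 0.0]
wrist_force: [-0.1, 1.2, -0.9]
finger_gap: 0.0872
z24 blob 64 [509.9 127.3  24.7]
z24 blob 61 [535.4 104.4  24.7]
z24 blob 53 [533.7  40.8  24.6]
coupon (508.6474609375, 73.78025817871094) (99.23831176757812, 44.96721649169922) 88.31587219238281 0.027557323829569418
in seat frame [ 0.24792678 -0.01260826]
```

View pics/w10.png

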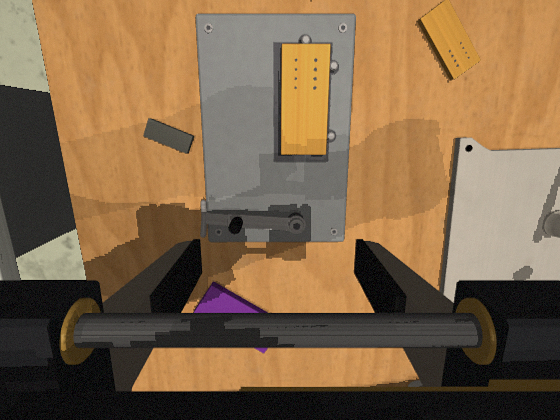

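The coupon is seated at (0.2, 0.0) mm off, square, against all three pins. Now for the knob at (438.3, -40.2).

```bash
python3 -c "
from h import *
print(go((.4383,-.0402,.11),46)); print(go((.4383,-.0402,.0605),46))"
```

```text
[-41.2, 21.5, 90.1, 0.0, -0.1, -47.6]
[-41.3, 21.5, 139.6, 0.0, -0.1, -47.6]
```

```bash
python3 -m jog '[-8,4,10,0,0,-8,-0.3,-16,8,20,0,0,-16,-0.3,-24,12,40,0,0,-24,-0.3,-32,16,60,0,0,-32,-0.3,-41,21.5,80,0,0,-40,-0.3,-41,21.5,90,0,0,-47.6,-0.3,-41,21.5,105,0,0,-47.6,-0.3,-41,21.5,125,0,0,-47.6,-0.3,-41,21.5,139.5,0,0,-47.6,-0.3,-41,21.5,139.5,0,0,-47.6,-0.3]' 30
python3 -m jog '[0,0,0,0,0,0,1,0,0,0,0,0,0,1,0,0,0,0,0,0,1,0,0,0,0,0,0,1,0,0,0,0,0,0,1,0,0,0,0,0,0,1]' 30
python3 - <<'E'
from h import *
s=arm.get_state();piv=np.array([.498,-.046]);v=s['tool_pos'][:2]-piv;print(np.hypot(*v),np.degrees(np.arctan2(-v[0],v[1])),s['finger_gap'])
for a in range(80,-5,-5):
    ph=np.radians(a);q=piv+.0602*np.array([-np.sin(ph),np.cos(ph)])
    print(a,go((*q,.0605),46-(84-a)*.6))
E
```

```text
clock: 16.65
tool_pos: [0.437, -0.0386, 0.0584]
ee_rot: [0.92, 0.392, -0.001, -0.002]
wrist_force: [-0.4, 0.6, 0.4]
finger_gap: 0.0595
clock: 17.25
tool_pos: [0.4384, -0.0411, 0.0603]
ee_rot: [0.921, 0.39, 0.0, 0.0]
wrist_force: [-0.4, -0.7, -0.5]
finger_gap: 0.0138
0.059848954246523735 85.26171527883521 0.013757463943145217
80 [4.2, -3.6, -0.2, 0.0, -0.0, 2.3]
75 [8.7, -6.3, -0.2, 0.0, -0.0, 5.3]
70 [13.4, -8.7, -0.2, 0.0, -0.0, 8.3]
65 [18.3, -10.6, -0.2, 0.0, -0.0, 11.3]
60 [23.3, -12.1, -0.2, 0.0, -0.0, 14.3]
55 [28.4, -13.2, -0.2, 0.0, -0.0, 17.3]
50 [33.7, -13.8, -0.2, 0.0, -0.0, 20.3]
45 [38.9, -13.9, -0.2, 0.0, -0.0, 23.3]
40 [44.2, -13.6, -0.2, 0.0, -0.0, 26.3]
35 [49.3, -12.8, -0.2, 0.0, -0.0, 29.3]
30 [54.5, -11.6, -0.2, 0.0, -0.0, 32.3]
25 [59.4, -9.9, -0.2, 0.0, -0.0, 35.3]
20 [64.3, -7.8, -0.2, 0.0, -0.0, 38.3]
15 [68.9, -5.3, -0.2, 0.0, -0.0, 41.3]
10 [73.3, -2.4, -0.2, 0.0, -0.0, 44.3]
5 [77.4, 0.8, -0.2, 0.0, -0.0, 47.3]
0 [81.2, 4.4, -0.2, 0.0, -0.0, 50.3]
```

```bash
python3 -m jog '[4.2,-3.6,0,0,0,2.3,1,8.7,-6.3,0,0,0,5.3,1,13.4,-8.7,0,0,0,8.3,1,18.3,-10.6,0,0,0,11.3,1,23.3,-12.1,0,0,0,14.3,1,28.4,-13.2,0,0,0,17.3,1,33.7,-13.8,0,0,0,20.3,1,38.9,-13.9,0,0,0,23.3,1,44.2,-13.6,0,0,0,26.3,1,44.2,-13.6,0,0,0,26.3,1]'
python3 - <<'E'
from h import *
s=arm.get_state();piv=np.array([.498,-.046]);v=s['tool_pos'][:2]-piv;print(np.hypot(*v),np.degrees(np.arctan2(-v[0],v[1])),s['finger_gap'])
for a in list(range(36,-4,-4))+[-2,-3]:
    ph=np.radians(a);q=piv+.0602*np.array([-np.sin(ph),np.cos(ph)])
    print(a,go((*q,.0605),46-(84-a)*.6))
E
```

```text
clock: 18.25
tool_pos: [0.4578, -0.0005, 0.06]
ee_rot: [0.985, 0.17, -0.002, 0.001]
wrist_force: [-4.3, -2.1, 5.1]
finger_gap: 0.0109
0.06071188768498816 41.41849402345784 0.010872537510817093
36 [5.6, -1.4, -0.6, 0.1, 0.2, 2.4]
32 [9.6, -2.4, -0.6, 0.1, 0.2, 4.8]
28 [13.8, -3.2, -0.6, 0.1, 0.2, 7.2]
24 [17.9, -3.7, -0.6, 0.1, 0.2, 9.6]
20 [22.1, -3.9, -0.6, 0.1, 0.2, 12.0]
16 [26.3, -3.7, -0.6, 0.1, 0.2, 14.4]
12 [30.5, -3.3, -0.7, 0.1, 0.2, 16.8]
8 [34.7, -2.6, -0.7, 0.1, 0.2, 19.2]
4 [38.7, -1.7, -0.7, 0.1, 0.2, 21.6]
0 [42.8, -0.4, -0.7, 0.1, 0.2, 24.0]
-2 [44.7, 0.4, -0.7, 0.1, 0.2, 25.2]
-3 [45.7, 0.7, -0.7, 0.1, 0.2, 25.8]
```

```bash
python3 -m jog '[5.6,-1.4,-0.5,0,0,2.4,1,9.6,-2.4,-0.5,0,0,4.8,1,13.8,-3.2,-0.5,0,0,7.2,1,17.9,-3.7,-0.5,0,0,9.6,1,22.1,-3.9,-0.5,0,0,12,1,26.3,-3.7,-0.5,0,0,14.4,1,30.5,-3.3,-0.5,0,0,16.8,1,34.7,-2.6,-0.5,0,0,19.2,1,38.7,-1.7,-0.5,0,0,21.6,1,42.8,-0.4,-0.5,0,0,24,1]'
python3 - <<'E'
from h import *
p=arm.camera('wrist');save(p,'w11.png')
s=arm.get_state();piv=np.array([.498,-.046]);v=s['tool_pos'][:2]-piv;print(np.hypot(*v),np.degrees(np.arctan2(-v[0],v[1])),s['finger_gap'])
for a in [0,-1,-2,-3,-4]:
    ph=np.radians(a);q=piv+.0602*np.array([-np.sin(ph),np.cos(ph)])
    print(a,go((*q,.0605),46-(84-a)*.6))
E
```

```text
clock: 19.25
tool_pos: [0.4949, 0.0162, 0.06]
ee_rot: [0.999, -0.038, -0.004, 0.0]
wrist_force: [-11.4, 3.5, 9.4]
finger_gap: 0.011
0.06239249837353088 1.756786326502425 0.01077395178070095
0 [2.1, 2.0, -0.4, 0.0, 0.4, -0.1]
-1 [3.1, 1.9, -0.4, 0.0, 0.4, 0.5]
-2 [4.2, 1.9, -0.4, 0.0, 0.4, 1.1]
-3 [5.2, 1.8, -0.4, 0.0, 0.4, 1.7]
-4 [6.3, 1.8, -0.4, 0.0, 0.4, 2.3]
```

View pics/w11.png

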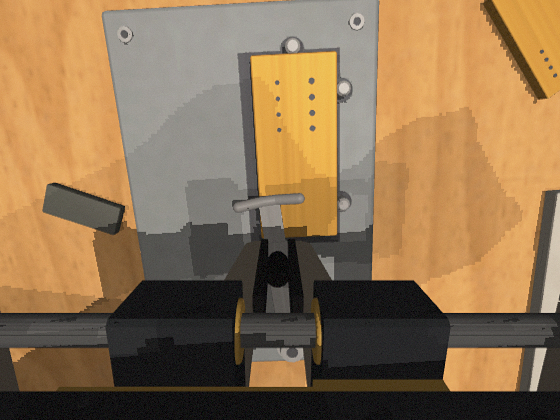

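The foot (233 to 304, 201) is riding on the coupon, but its left end still overhangs the long edge (257). I'll swing a little further.

```bash
python3 -m jog '[1.5,0,0,0,0,0.6,1,3,0,0,0,0,1.2,1,4.5,0,0,0,0,1.8,1,6,0,0,0,0,2,1,6,0,0,0,0,2,1,6,0,0,0,0,2,1]'
python3 - <<'E'
from h import *
p=arm.camera('wrist');save(p,'w12.png')
s=arm.get_state();piv=np.array([.498,-.046]);v=s['tool_pos'][:2]-piv;print(s['wrist_force'],np.hypot(*v),np.degrees(np.arctan2(-v[0],v[1])),s['finger_gap'])
for t in('clip_knob','clip_foot'):
    print(t,[(np.round(d['point'],4),round(d['conf'],2)) for d in arm.pinpoint(p,t)])
E
```

```text
clock: 19.9
tool_pos: [0.5017, 0.0167, 0.06]
ee_rot: [0.999, -0.055, -0.003, -0.001]
wrist_force: [-9.5, 4.6, 7.4]
finger_gap: 0.0108
[-8.97739215  4.81647837  7.82337721] 0.06274335172781988 -3.317135839576359 0.010833730800646386
clip_knob [(array([0.5007, 0.0152, 0.0511]), 0.66)]
clip_foot [(array([0.5018, 0.0418, 0.0267]), 0.82)]
```

View pics/w12.png

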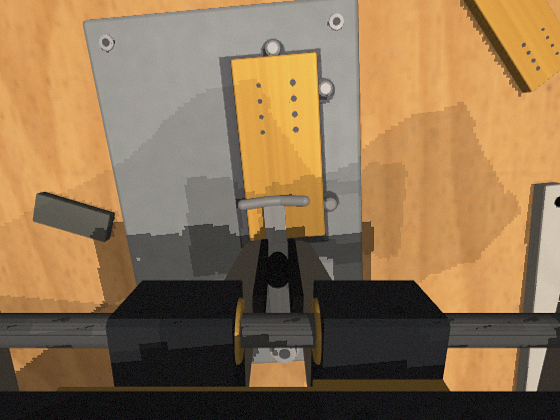

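Only the turned-up end still reaches the edge (foot 238 to 309, coupon edge 242). I'll nudge 2 mm further and let go.

```bash
python3 -m jog '[1,0,0,0,0,0,1,2,0,0,0,0,0,1,2,0,0,0,0,0,1,2,0,0,0,0,0,1]'
python3 -m jog '[0,0,0,0,0,0,0.2,0,0,0,0,0,0,0.2,0,0,0,0,0,0,0.2,0,0,0,0,0,0,0.2,0,0,-20,0,0,0,0.2,0,0,-60,0,0,0,0.2,0,20,-100,0,0,0,-1,0,40,-130,0,0,0,-1,0,60,-140,0,0,0,-1,0,60,-140,0,0,0,-1]'
python3 - <<'E'
from h import *
p=arm.camera('wrist');save(p,'w13.png');check(p)
X=cloud(p);box=(X[...,0]>.36)&(X[...,0]<.64)&(X[...,1]>-.02)&(X[...,1]<.1)
P=X[box&(X[...,2]>.054)&(X[...,2]<.07)];k=(P[:,:2].min(0)+P[:,:2].max(0))/2*1000
v=k-[498,-46];print('knob',k,np.hypot(*v),'theta deg',np.degrees(np.arctan2(-v[0],v[1]))+1.65)
print([(np.round(d['point'],4),round(d['conf'],2)) for d in arm.pinpoint(p,'clip_foot')])
q=arm.camera('scene')
for t in('end_mill','setting_pin','oil_stone'): print(t,[np.round(d['point'],3) for d in arm.pinpoint(q,t)])
E
```

```text
clock: 20.45
tool_pos: [0.5034, 0.0167, 0.06]
ee_rot: [0.999, -0.055, -0.004, -0.001]
wrist_force: [-9.5, 3.8, 7.3]
finger_gap: 0.011
clock: 21.45
tool_pos: [0.5017, -0.0484, 0.2022]
ee_rot: [0.998, -0.058, 0.002, 0.001]
wrist_force: [0.7, -0.4, -0.6]
finger_gap: 0.0669
z24 blob 57 [509.9 127.6  24.6]
z24 blob 68 [535.7 104.3  24.6]
z24 blob 57 [533.9  40.8  24.5]
coupon (508.617431640625, 73.6981201171875) (99.88540649414062, 44.85643768310547) 88.30938720703125 0.02758007437466743
in seat frame [ 0.22027501 -0.09557692]
knob [502.13542241  13.65201654] 59.79519040603034 theta deg -2.31572939010149
[(array([0.5022, 0.0413, 0.0251]), 0.58), (array([0.5034, 0.0173, 0.0498]), 0.37)]
end_mill [array([ 0.474,  0.231, -0.003])]
setting_pin [array([0.522, 0.179, 0.001]), array([0.508, 0.07 , 0.024])]
oil_stone [array([0.37 , 0.048, 0.002])]
```

View pics/w13.png

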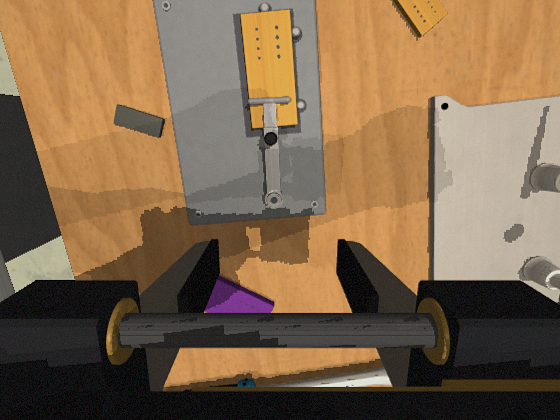

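The coupon is at (0.2, -0.1) mm from the seat and square. The foot is on it at swing about -0.04, its middle some 19 mm inside the near edge. The bystanders are where they were and the gripper is clear, so I'm handing in.

```bash
python3 -c "
from h import *
print(arm.close_job(), arm.get_state()['wrist_force'])"
```

```text
the job is handed in; nothing more can be done
the job is handed in; nothing more can be done
```

The job is handed in. I swung the clip clear by its knob (about 1.5 rad), gripped the coupon and squared it, and slid it against all three pins. I then swung the clip back onto it and let go, finishing at about 21.5 s of the 67 s allowed.

**Coupon:** In the last wrist picture it lies about 0.2 mm in x and 0.1 mm in y off the seat. It is flat and square within about 0.001 rad.

**Clip:** The swing angle measured about -0.04 rad. The foot's middle is about 19 mm inside the coupon's near long edge. One turned-up tip of the foot comes within about 1 mm of that edge, by estimate.

**Bystanders:** The end mill, setting pin and oil stone were found within a few mm of where they started, which is the accuracy of the detector.

**Along the way:**
- My first approach move stopped short because I mixed the tool axes. It touched nothing.
- The first push towards the end pin stuck about 4 mm short from friction, and I freed it by easing off.

**Not checked:** I could not measure the foot's pressing force directly. I inferred it from the foot riding up onto the coupon.

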